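# Open the double-latched hood of the punnet sealer

### The arm

A 6-joint arm with a two-finger parallel gripper is mounted at the origin on the work surface. World frame = base frame: x ahead of the robot, y to its left, z up, the work surface at z = 0. Lengths are in m, angles in degrees, forces in N, time in s.
With the tool pointing down it reaches from about 0.3 to 0.75 m from the base axis. Payload 8.5 kg.
Tool frame: the origin (TCP) lies midway between the tips of the shut fingers; the grasp point (between the pads) lies 19 mm behind it (env.grip_depth is the distance from the TCP to the grasp point, in m); x points along the fingers, y is the direction in which the jaws open and shut, and the axes are right-handed (so a half turn about x gives the same grasp; the last joint's range is limited). The gripper opens to 85 mm and grips with 20 to 120 N. Pads are 22 mm wide; open, the fingers measure 114 mm over their backs; the gripper's body (76 mm by 85 mm) begins 54 mm behind the grasp point. The pads swing forward as they close: fully open they stand 13 mm farther back than shut.
Start: joints at [-87.794, 21.807, 74.336, -0, 83.858, -12.336], TCP at [0.138, -0.532, 0.231] pointing down, gripper open.
Joint ranges: [-178.18, 178.18], [-50.72, 133.34], [12.68, 142.11], [-81.47, 261.47], [9.98, 163.14], [-165.26, 165.26]. Speed limits (degrees/s): [136.94, 136.94, 180, 180, 180, 180].

### API

Orientations are given as a 3x3 rotation matrix whose columns are the frame's x, y, z axes.
In Python, from rig import env gives the robot as it stands.
- The arm moves only by the tool play_rows, never from a script. Its arguments are lists of equal length, an entry for each row: "travel": the shift along the world's x, y, z in cm, a list of three; "rotation": the turn, a rotation vector about the world's x, y, z in rad, a list of three; "claw": the finger opening in cm, from 0 to 8.54. A call has 1 to 12 rows; each row shifts and turns the pose as measured when the row begins; what a row does not reach is not made up. A row lasts 1/12 s, in which the tool goes at most 41.7 mm and 7.16 degrees, less where a joint would pass 70% of its speed; a pose out of reach is approached as far as the arm can. A call is refused whole if a number of a shift passes 4.17 or a number of a turn 0.125, either way. A call with a gripper value outside its range is refused whole. The fingers move at their own pace and stop on an object; "squeeze" is the grip in N (left out, the last holds). Time passes only in rows, so rows that do not move let the fingers close. It gives the time, the measured TCP pose, the force and the opening at its end, in the units of the state.
- env.observe(): the state, without advancing time (a new reading comes with each control period).
- env.get_image(name): name is "scene" or "top"; returns the picture (420x560x3 uint8, red, green, blue); there is no depth.
- env.camera_info(name): a dict with "vertical_fov" (degrees; the focal length in pixels is half the picture's height over the tangent of half this angle, whatever the lens; pixels are square), "cx", "cy" (the principal point, pixels), "eye" and "rotation" of the camera in the world. Camera axes: x right, y down, z forward; pixel columns grow to the right and rows downward; lengths in m; the calibration is good to about 2 mm. A picture is of the moment at which its call begins. camera_info takes no time and is no camera call.
- env.close_job(): hands the job in, once; it reports no verdict.
The state is a dict: "time_s": time; "q": joint angles; "qvel": joint speeds; "joint_efforts": joint torques, N m; "position": TCP position; "tool_rot": TCP orientation; "ft_force": force on the tool from outside, world axes, zero at the start; "wrist_torque": the same for the moment, N m; "grip_width": finger opening in m.
Only numpy, scipy, OpenCV 4.12 (cv2) and the standard library are available. Lean on these libraries where they do the work, as an engineer would, in place of code of your own. Each camera call takes 0.05 s, during which the arm holds its last target.

### The job

Open the grey punnet sealer so that the finished punnets can be taken out: push its slide bolt fully aside to the left, lift the hood slightly by its handle until the safety catch holds it ajar and let go, then press down the catch's tab, which the bolt had covered. The hood then swings up by itself; leave it standing fully open with the bolt still aside.

Things in the scene. Friction and masses are not known exactly. Their poses are not given: they have to be found in the camera images.
- sealer: Bench punnet sealer, a fixed grey box 325 (x) x 320 (y) x 120 mm high under its hood. Origin: on the table, 190 mm behind its front face, half-way across; own +x from its front (robot side) to its back, own +y to its left as seen from the robot, z up. The front 120 mm of its top is an open aluminium deck, 120 mm above the table; behind it lies the hood with a clear window.
- bolt_fin (a point): Centre of the black fin (45 mm along sealer x, 12 along y, 30 tall), 175 mm above the table, on the steel slide bolt on the front deck. The bolt's plate, 90 x 64 mm, top 160 mm above the table, covers the catch's tab and a tongue of the hood. Push or pinch the fin to slide the bolt along the sealer's +y (about 2 N); it stays where it is left.
- bolt (a joint): Travel of the slide bolt along the sealer's +y: 0 = locked, 0.075 m = fully aside. The hood is free of it beyond about 0.060 m.
- hood_handle (a point): Middle of the hood's handle: a steel bar 14 mm thick, 110 mm long along the sealer's y, 35 mm above the hood's top (210 mm above the table when shut); pinch it along the sealer's x. It lies 170 mm in front of and 85 mm above the hinge line, which runs along the sealer's y at sealer x = +130 mm, 125 mm above the table.
- hood (a joint): Hood angle: 0 shut, 1.15 rad fully open. Balanced; a spring pulls it shut below 0.09 rad (handle raised 15 mm) and up beyond, with under 1 N at the handle. With the bolt aside it can be lifted to about 0.25 rad (handle 38 mm up, 26 mm back), where the hidden catch stops it; let go, it stays ajar there. Once the tab is pressed it swings up by itself in about 2 s and stays.
- catch_tab (a point): Centre of the top of the safety catch's tab, a steel plate 34 (sealer x) x 28 (y) mm, 147 mm above the table, 27 mm above the deck, at sealer x = -146 mm, y = 0. Under the slide bolt while that is locked; with the bolt aside it is bare from above: the bolt's edge is then 43 mm to its left, the hood 76 mm behind it. Press it straight down.
- catch (a joint): Angle of the catch: 0 = at rest, 0.28 rad = tab fully down (20 mm), at a firm stop. It springs back when let go. The force on the tab grows from about 2 to 4 N over its travel; with the hood ajar, the hood is set free at about 0.13 rad (9 mm down).

How it is judged:
By the outcome, as a careful person would: the job done as asked, in the order asked, and still so for the second after the job is handed in, with the robot touching nothing.
It also fails if it takes over 53 s, if anything falls off the work surface, if the arm or the gripper's body presses on something with over 40 N, if the wrist force passes 120 N, or if a joint passes its speed limit or range.

## Working session

There is one attempt and no reset: what is moved stays moved. The work goes in short steps, Python scripts to look and compute and a tool call to move; the robot and the scene stay as the last step left them, time stands still between calls to the robot, and variables do not carry over. Pictures are saved under pics/ and viewed, and the job is handed in when it is done.

Besides the shell and the picture viewer there is one more tool, called after "Emit:" as name(argument=value, ...), one argument or row to a line, values as JSON. play_rows: Moves the arm, as the interface text tells. Its arguments: {"type":"object","properties":{"travel":{"type":"array","items":{"type":"array","items":{"type":"number"}}},"rotation":{"type":"array","items":{"type":"array","items":{"type":"number"}}},"claw":{"type":"array","items":{"type":"number"}},"squeeze":{"type":"number"}},"required":["travel","rotation","claw"]}

```bash
ls; mkdir -p pics; python3 - <<'E'
from rig import env
import cv2
for n in ("scene","top"):
    im=env.get_image(n); cv2.imwrite(f"pics/{n}0.png",im[:,:,::-1])
    print(n,env.camera_info(n))
s=env.observe(); print(s['time_s'],s['position'],s['tool_rot'],s['ft_force'],s['grip_width'],env.grip_depth)
E
```

```text
pics
scene {'vertical_fov': 46.83987485810784, 'cx': 281.36397202285104, 'cy': 210.1495087385272, 'eye': array([1.09488859, 0.20787208, 0.53932669]), 'rotation': array([[-0.36008645,  0.57142899, -0.73743248],
       [ 0.93290415,  0.21610453, -0.28807756],
       [-0.00525337, -0.79168664, -0.61090479]])}
top {'vertical_fov': 47.50494105305935, 'cx': 278.97840305201134, 'cy': 211.6209993246427, 'eye': array([0.52610886, 0.00872405, 0.8873563 ]), 'rotation': array([[ 0.00900802, -0.99526893,  0.09673992],
       [-0.99932795, -0.00552249,  0.03623742],
       [-0.03553173, -0.09700134, -0.99464981]])}
0.1 [ 0.13808462 -0.53213125  0.23075644] [[-2.29604596e-05  2.51060306e-01 -9.67971447e-01]
 [ 1.31775228e-03 -9.67970599e-01 -2.51060117e-01]
 [-9.99999132e-01 -1.28131104e-03 -3.08610241e-04]] [ 0.13973032 -0.09919718  0.60167181] 0.08534180051246332 0.0187
```

View pics/scene0.png

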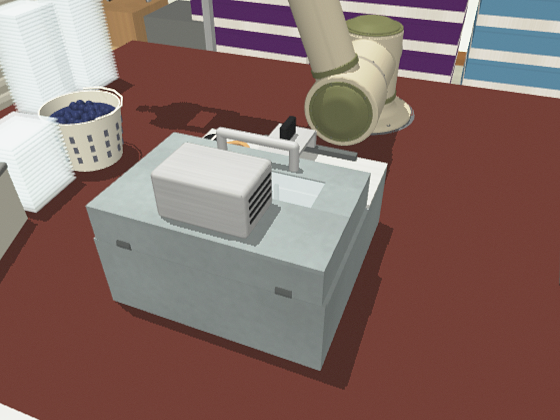

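View pics/top0.png

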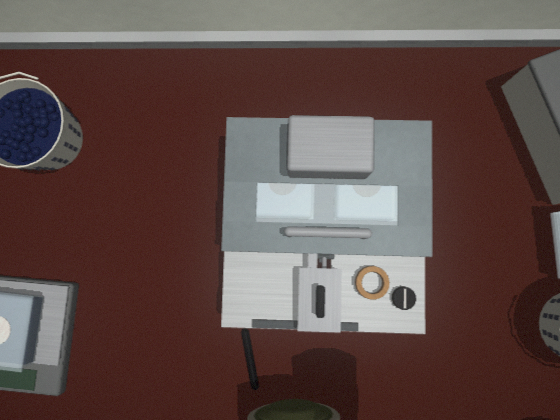

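```bash
python3 - <<'E'
import cv2
im=cv2.imread("pics/top0.png"); cv2.imwrite("pics/top0c.png",cv2.resize(im[215:345,205:445],None,fx=3.3,fy=3.3,interpolation=cv2.INTER_CUBIC))
im=cv2.imread("pics/scene0.png"); cv2.imwrite("pics/scene0c.png",cv2.resize(im[100:220,180:400],None,fx=3.5,fy=3.5,interpolation=cv2.INTER_CUBIC))
E
```

```text
(no output)
```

View pics/top0c.png

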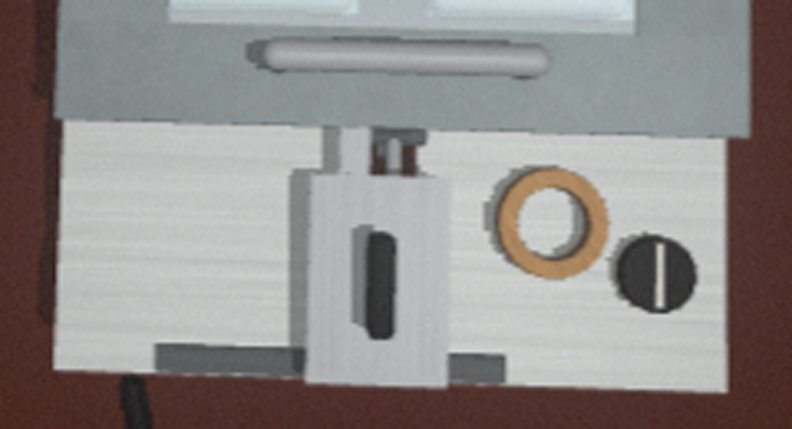

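View pics/scene0c.png

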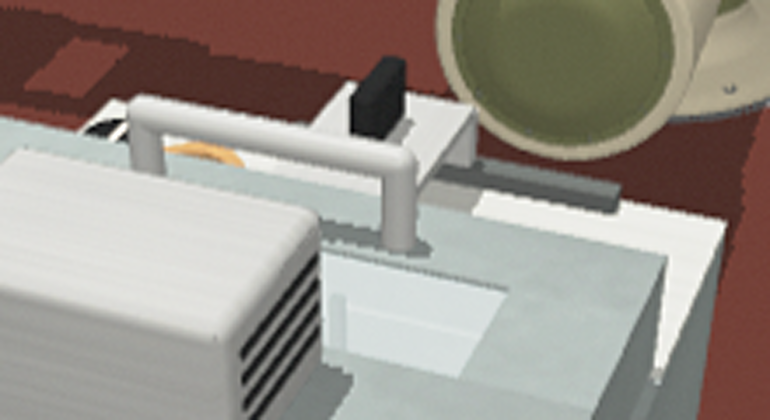

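```bash
cat > h.py <<'E'
import numpy as np
from rig import env
def pix(n,u,v,z):
    c=env.camera_info(n); f=210/np.tan(np.radians(c['vertical_fov']/2))
    d=c['rotation']@np.array([(u-c['cx'])/f,(v-c['cy'])/f,1]); return c['eye']+d*(z-c['eye'][2])/d[2]
def proj(n,p):
    c=env.camera_info(n); f=210/np.tan(np.radians(c['vertical_fov']/2))
    q=c['rotation'].T@(np.asarray(p)-c['eye']); return np.array([c['cx']+f*q[0]/q[2],c['cy']+f*q[1]/q[2]])
E
python3 - <<'E'
from h import *
np.set_printoptions(precision=4,suppress=True)
P=lambda x,y,z:pix("top",205+x/3.3,215+y/3.3,z)
for nm,x,y,z in [("deckFL",54,370,.12),("deckFR",727,391,.12),("fin top ctr",381,285,.19),("handL",265,55,.21),("handR",547,60,.21),("plateFL",306,381,.16),("plateFR",447,386,.16),("plateBL",309,171,.16),("plateBR",450,178,.16),("hoodFL",54,119,.175),("hoodFR",749,136,.175),("tape",553,222,.14),("knob",657,274,.14)]:
    print(nm,P(x,y,z))
S=lambda x,y,z:pix("scene",180+x/3.5,100+y/3.5,z)
print("fin top far/near scene",S(378,75,.19)); 
print("handle scene ends",S(140,108,.21),S(408,152,.21))
E
```

```text
deckFL [0.4162 0.1265 0.12  ]
deckFR [ 0.4109 -0.1936  0.12  ]
fin top ctr [ 0.4646 -0.0267  0.19  ]
handL [0.5634 0.0242 0.21  ]
handR [ 0.5621 -0.0965  0.21  ]
plateFL [0.4186 0.0056 0.16  ]
plateFR [ 0.4173 -0.058   0.16  ]
plateBL [0.5131 0.0047 0.16  ]
plateBR [ 0.5105 -0.0597  0.16  ]
hoodFL [0.5357 0.1203 0.175 ]
hoodFR [ 0.5308 -0.191   0.175 ]
tape [ 0.4902 -0.1094  0.14  ]
knob [ 0.4668 -0.1572  0.14  ]
fin top far/near scene [ 0.4601 -0.0281  0.19  ]
handle scene ends [ 0.5569 -0.0946  0.21  ] [0.5522 0.0186 0.21  ]
```

Emit:
play_rows(
  travel=[
    [1.5,3.0,1.0],
    [1.5,3.0,1.0],
    [2.0,3.0,1.0],
    [2.0,3.0,0.5],
    [2.3,3.0,0],
    [2.3,3.0,0],
    [2.3,3.0,0],
    [2.3,3.0,0],
    [2.3,3.0,0],
    [2.3,3.0,0],
    [2.3,3.0,0],
    [2.3,3.0,0],
  ],
  rotation=[
    [0,0,0.1],
    [0,0,0.1],
    [0,0,0.1],
    [0,0,0.1],
    [0,0,0.1],
    [0,0,0.1],
    [0,0,0.1],
    [0,0,0.1],
    [0,0,0.1],
    [0,0,0.1],
    [0,0,0.1],
    [0,0,0.1],
  ],
  claw=[0,0,0,0,0,0,0,0,0,0,0,0],
)

```text
time_s: 1.1
position: [0.3945, -0.1577, 0.2626]
tool_rot: [[-0.008, 0.997, -0.074], [0.003, -0.074, -0.997], [-1.0, -0.008, -0.002]]
ft_force: [0.1, -0.9, 0.2]
grip_width: -0.0001
```

Emit:
play_rows(
  travel=[
    [2.3,3.0,0],
    [2.3,3.0,0],
    [1.7,2.0,0],
    [0.5,0.5,0],
    [0,0,0],
  ],
  rotation=[
    [-0.003,-0.008,0.057],
    [0,0,0],
    [0,0,0],
    [0,0,0],
    [0,0,0],
  ],
  claw=[0,0,0,0,0],
)

```text
time_s: 1.52
position: [0.4668, -0.0615, 0.2615]
tool_rot: [[-0.001, 1.0, 0.001], [0.001, 0.001, -1.0], [-1.0, -0.001, -0.001]]
ft_force: [0.3, -0.0, -0.5]
grip_width: 0.0003
```

```bash
python3 - <<'E'
from h import *
import cv2
a=env.get_image("top")[:,:,::-1]; b=env.get_image("scene")[:,:,::-1]
cv2.imwrite("pics/t1.png",cv2.resize(a[200:345,195:445],None,fx=3,fy=3,interpolation=cv2.INTER_CUBIC))
cv2.imwrite("pics/s1.png",cv2.resize(b[60:220,180:400],None,fx=3.5,fy=3.5,interpolation=cv2.INTER_CUBIC))
s=env.observe(); print(s['position'],s['tool_rot'].round(3),s['ft_force'],s['q'])
E
```

```text
[ 0.46585324 -0.06304139  0.26159287] [[-0.001  1.    -0.002]
 [ 0.001 -0.002 -1.   ]
 [-1.    -0.001 -0.001]] [ 0.1237026  -0.0521282  -0.93151649] [-2.21962812e+01  1.24635043e+01  8.29185867e+01  2.69597438e-02
  8.46982276e+01 -2.21006943e+01]
```

View pics/s1.png

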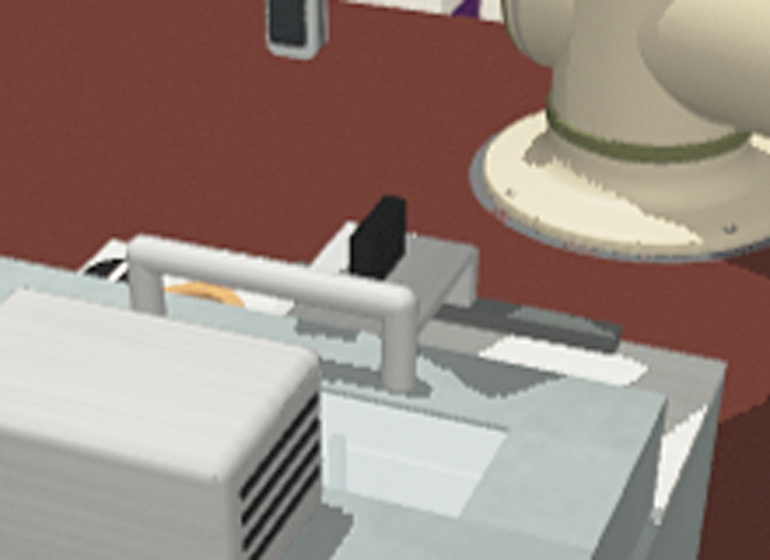

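View pics/t1.png

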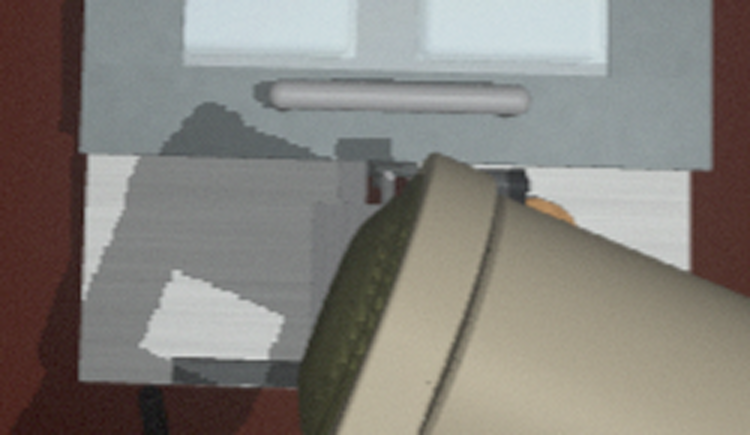

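Emit:
play_rows(
  travel=[
    [0,0,-3.0],
    [0,0,-3.0],
    [0,0,-2.0],
    [0,-0.2,-1.0],
    [0,0,0],
  ],
  rotation=[
    [0,0,-0.008],
    [0,0,-0.008],
    [0,0,0],
    [0,0,0],
    [0,0,0],
  ],
  claw=[0,0,0,0,0],
)

```text
time_s: 2.03
position: [0.4625, -0.0716, 0.1697]
tool_rot: [[0.002, 1.0, -0.028], [-0.002, -0.028, -1.0], [-1.0, 0.002, 0.002]]
ft_force: [0.1, -0.9, -0.6]
grip_width: 0.0
```

Emit:
play_rows(
  travel=[
    [0.1,1.0,0],
    [0.0,1.0,0],
    [0.0,1.0,0],
    [0,1.0,0],
    [0,1.0,0],
    [0,1.0,0],
  ],
  rotation=[
    [0,0,0.01],
    [0,0,0],
    [0,0,0],
    [0,0,0],
    [0,0,0],
    [0,0,0],
  ],
  claw=[0,0,0,0,0,0],
)

```text
time_s: 2.53
position: [0.4634, -0.0132, 0.1728]
tool_rot: [[0.006, 1.0, -0.023], [-0.012, -0.023, -1.0], [-1.0, 0.007, 0.012]]
ft_force: [0.8, -7.6, -4.8]
grip_width: 0.0003
```

Emit:
play_rows(
  travel=[
    [0,0.8,-0.2],
    [0.0,0.8,-0.1],
    [0.0,0.8,0],
    [0,0.5,0],
  ],
  rotation=[
    [0,0,0],
    [0,0,0],
    [0,0,0],
    [0,0,0],
  ],
  claw=[0,0,0,0],
)

```text
time_s: 2.87
position: [0.4642, 0.0183, 0.1736]
tool_rot: [[0.013, 1.0, -0.02], [-0.02, -0.02, -1.0], [-1.0, 0.014, 0.02]]
ft_force: [0.6, -1.5, -0.8]
grip_width: 0.0003
```

```bash
cat > shot.py <<'E'
from h import *
import cv2,sys
k=sys.argv[1]
a=env.get_image("top")[:,:,::-1]; b=env.get_image("scene")[:,:,::-1]
cv2.imwrite(f"pics/t{k}.png",cv2.resize(a[200:345,195:445],None,fx=3,fy=3,interpolation=cv2.INTER_CUBIC))
cv2.imwrite(f"pics/s{k}.png",cv2.resize(b[60:220,180:400],None,fx=3.5,fy=3.5,interpolation=cv2.INTER_CUBIC))
s=env.observe(); print(s['time_s'],s['position'].round(4),s['tool_rot'].round(3),s['ft_force'].round(1),s['grip_width'])
E
python3 shot.py 2
```

```text
2.9667 [0.4642 0.0184 0.1735] [[ 0.013  1.    -0.019]
 [-0.019 -0.019 -1.   ]
 [-1.     0.014  0.019]] [-0.2 -0.3  0.4] 5.870907732422936e-05
```

View pics/s2.png

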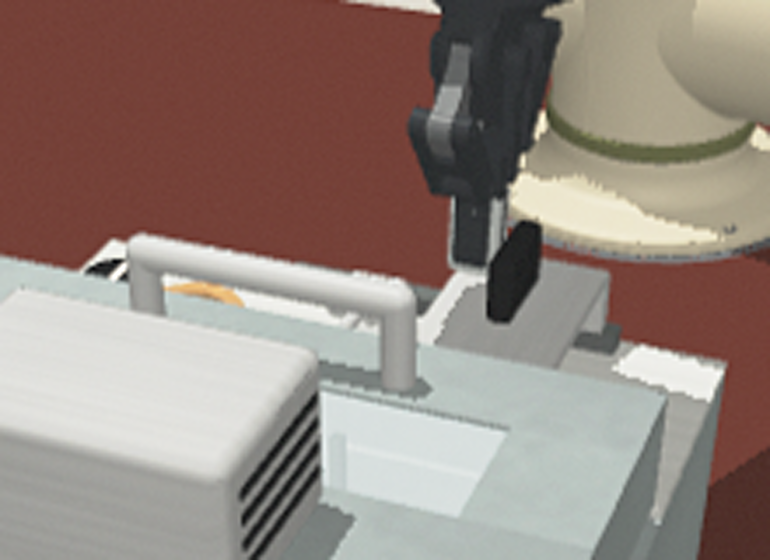

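View pics/t2.png

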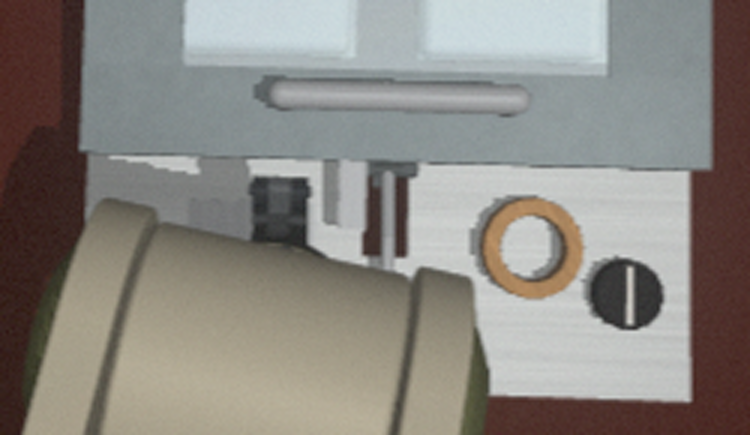

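Emit:
play_rows(
  travel=[
    [0,0.5,-0.2],
    [0,0.5,0],
    [0,0.4,0],
    [0,0.3,0],
  ],
  rotation=[
    [0.01,0.01,0],
    [0.01,0,0],
    [0,0,0],
    [0,0,0],
  ],
  claw=[0,0,0,0],
)

```text
time_s: 3.3
position: [0.4643, 0.0237, 0.1723]
tool_rot: [[-0.0, 1.0, -0.018], [-0.028, -0.018, -0.999], [-1.0, 0.0, 0.028]]
ft_force: [-3.5, -16.4, 0.8]
grip_width: -0.0001
```

Emit:
play_rows(
  travel=[
    [0,-1.0,0],
    [0,-1.5,0],
    [0,-1.5,1.0],
    [0,-1.0,3.0],
    [0,0,3.5],
    [0,0,1.5],
  ],
  rotation=[
    [0.01,0,0],
    [0.01,0,0],
    [0,0,0],
    [0,0,0],
    [0,0,0],
    [0,0,0],
  ],
  claw=[0,0,0,0,0,0],
)

```text
time_s: 3.8
position: [0.4622, -0.0282, 0.2618]
tool_rot: [[-0.013, 1.0, -0.021], [-0.001, -0.021, -1.0], [-1.0, -0.013, 0.001]]
ft_force: [0.2, -0.2, -0.1]
grip_width: -0.0003
```

```bash
python3 shot.py 3
```

```text
3.9 [ 0.4625 -0.028   0.2609] [[-0.011  1.    -0.02 ]
 [-0.001 -0.02  -1.   ]
 [-1.    -0.011  0.001]] [ 0.5 -0.2  0.5] -0.00018249319185716738
```

View pics/s3.png

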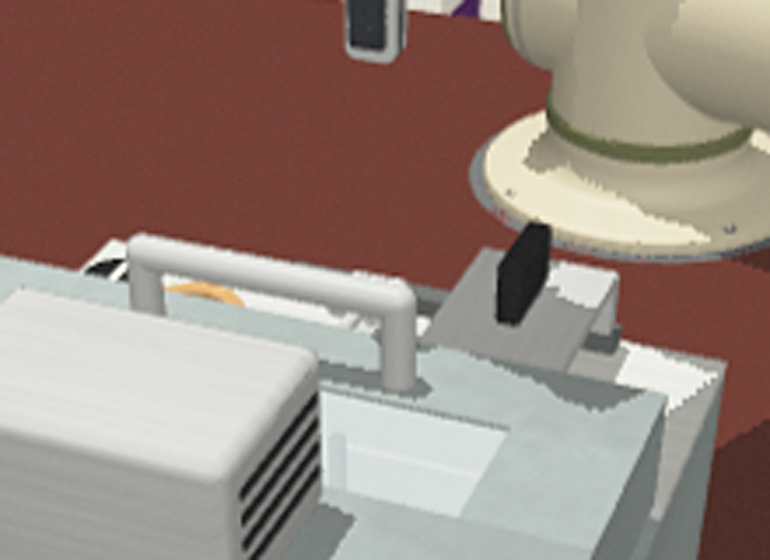

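View pics/t3.png

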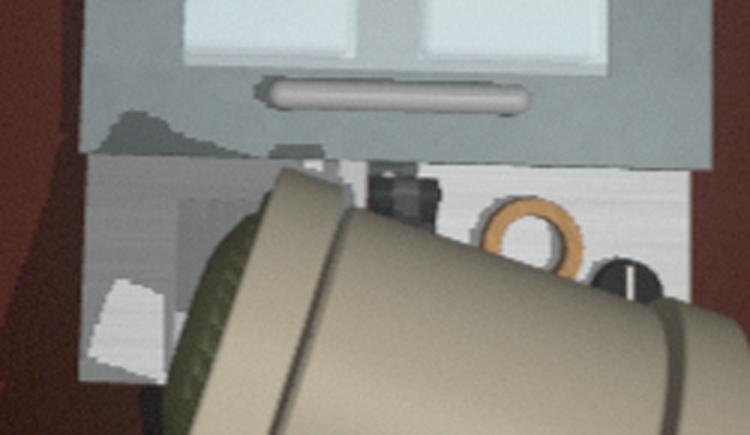

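```bash
python3 - <<'E'
from h import *
S=lambda x,y,z:pix("scene",180+x/3.5,60+y/3.5,z)
# front-lower corner of top face etc: same feature: topmost right corner (fin near... )
print(S(395,198,.19),S(542,224,.19)); print(S(352,238,.19),S(500,262,.19))
print(proj("scene",[.4575+.0,-.0344,.147]), [ (q-np.array([180,60]))*3.5 for q in [proj("scene",[.4575,-.0344,.147]),proj("scene",[.5636,-.036,.21]),proj("scene",[.4625,-.028,.2609])]])
P=lambda x,y,z:pix("top",195+x/3,200+y/3,z)
print(P(275,93,.21),P(525,98,.21), P(178,200,.16))
b=P(0,0,.3); print([ (proj("top",p)-[195,200])*3 for p in ([.4625,-.028,.2609],[.5636,-.036,.217])])
E
```

```text
[ 0.44211143 -0.02668456  0.19      ] [0.44291249 0.04200734 0.19      ]
[ 0.4840381  -0.03115776  0.19      ] [0.48193322 0.03493006 0.19      ]
[284.82170686 144.23483659] [array([366.87597403, 294.82192806]), array([266.58458111, 281.00391274]), array([376.77094579,  63.20852258])]
[0.56438981 0.02222355 0.21      ] [ 0.56285905 -0.09541246  0.21      ] [0.51268499 0.07190402 0.16      ]
[array([387.70978213, 323.86934794]), array([399.32045181,  94.7127958 ])]
```

Emit:
play_rows(
  travel=[
    [3.0,-0.3,0.5],
    [3.0,-0.3,0],
    [2.7,-0.2,0],
    [1.0,0,0],
    [0,0,0],
  ],
  rotation=[
    [0,-0.011,0],
    [0,0,0],
    [0,0,0],
    [0,0,0],
    [0,0,0],
  ],
  claw=[5,5,5,5,5],
)

```text
time_s: 4.32
position: [0.5609, -0.0342, 0.2609]
tool_rot: [[-0.008, 1.0, -0.021], [0.004, -0.021, -1.0], [-1.0, -0.008, -0.004]]
ft_force: [0.0, 1.1, -0.5]
grip_width: 0.0496
```

```bash
python3 shot.py 4
```

```text
4.4167 [ 0.5592 -0.034   0.2613] [[-0.008  1.    -0.021]
 [ 0.004 -0.021 -1.   ]
 [-1.    -0.009 -0.004]] [ 0.3 -0.3  0.1] 0.04996779591544993
```

View pics/s4.png

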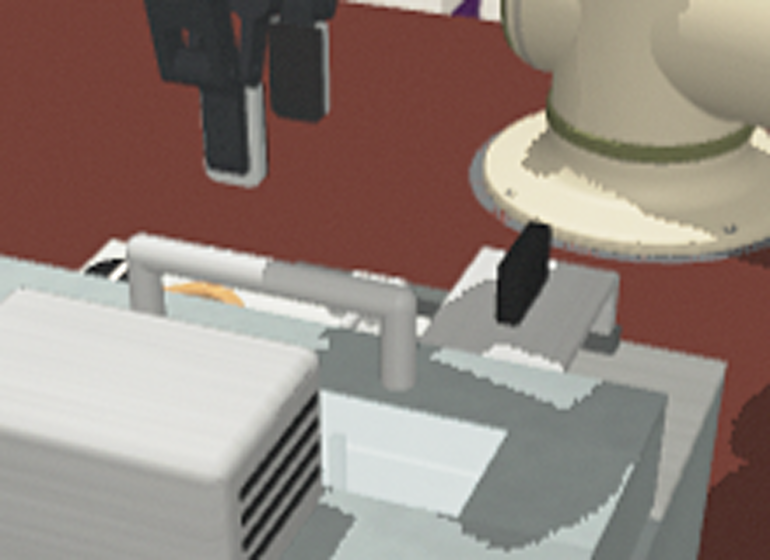

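Emit:
play_rows(
  travel=[
    [0.2,-0.1,-3.0],
    [0,0,-2.0],
    [0,0,-1.0],
    [0,0,-0.7],
    [0,0,0],
  ],
  rotation=[
    [0,-0.008,0],
    [0,0,0],
    [0,0,0],
    [0,0,0],
    [0,0,0],
  ],
  claw=[5,5,5,5,5],
)

```text
time_s: 4.83
position: [0.5565, -0.0338, 0.1919]
tool_rot: [[-0.001, 1.0, -0.02], [0.005, -0.02, -1.0], [-1.0, -0.001, -0.005]]
ft_force: [0.2, 0.5, -0.4]
grip_width: 0.0502
```

```bash
python3 shot.py 5
```

```text
4.9333 [ 0.5574 -0.034   0.1936] [[ 0.002  1.    -0.02 ]
 [ 0.004 -0.02  -1.   ]
 [-1.     0.002 -0.005]] [-0.3 -0.  -0.1] 0.0501025118990602
```

View pics/s5.png

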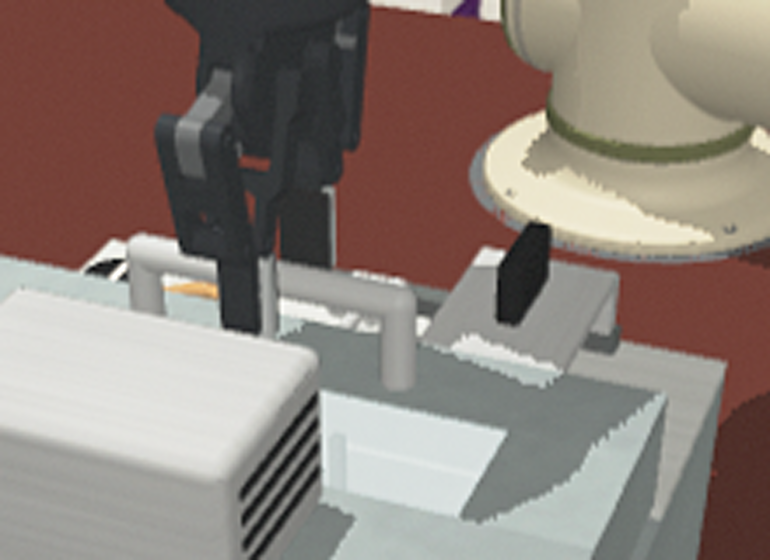

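Emit:
play_rows(
  travel=[
    [0.3,0,0],
    [0,0,0],
    [0,0,0],
    [0,0,0],
    [0,0,0],
    [0,0,0],
  ],
  rotation=[
    [0,0,0],
    [0,0,0],
    [0,0,0],
    [0,0,0],
    [0,0,0],
    [0,0,0],
  ],
  claw=[3.5,2.0,1.2,1.2,1.2,1.2],
  squeeze=20,
)

```text
time_s: 5.43
position: [0.5632, -0.0342, 0.197]
tool_rot: [[0.012, 1.0, -0.02], [0.003, -0.02, -1.0], [-1.0, 0.012, -0.003]]
ft_force: [0.9, -0.2, -2.0]
grip_width: 0.0128
```

Emit:
play_rows(
  travel=[
    [0.35,0,0.7],
    [0.35,0,0.7],
    [0.4,0,0.65],
    [0.4,0,0.65],
  ],
  rotation=[
    [0,0,0],
    [0,0,0],
    [0,0,0],
    [0,0,0],
  ],
  claw=[1.2,1.2,1.2,1.2],
)

```text
time_s: 5.77
position: [0.5792, -0.0345, 0.2244]
tool_rot: [[0.01, 1.0, -0.021], [0.003, -0.021, -1.0], [-1.0, 0.01, -0.004]]
ft_force: [6.9, -1.2, -8.6]
grip_width: 0.0132
```

Emit:
play_rows(
  travel=[
    [0.4,0,0.5],
    [0.4,0,0.4],
    [0.2,0,0.3],
  ],
  rotation=[
    [0,0,0],
    [0,0,0],
    [0,0,0],
  ],
  claw=[1.2,1.2,1.2],
)

```text
time_s: 6.02
position: [0.5899, -0.0346, 0.2387]
tool_rot: [[0.008, 1.0, -0.021], [0.003, -0.021, -1.0], [-1.0, 0.008, -0.003]]
ft_force: [-2.5, -1.7, -23.6]
grip_width: 0.0134
```

```bash
python3 shot.py 6
```

```text
6.1167 [ 0.5897 -0.0346  0.2384] [[ 0.008  1.    -0.021]
 [ 0.003 -0.021 -1.   ]
 [-1.     0.008 -0.003]] [-0.8 -0.5 -4.5] 0.013153625151586862
```

View pics/s6.png

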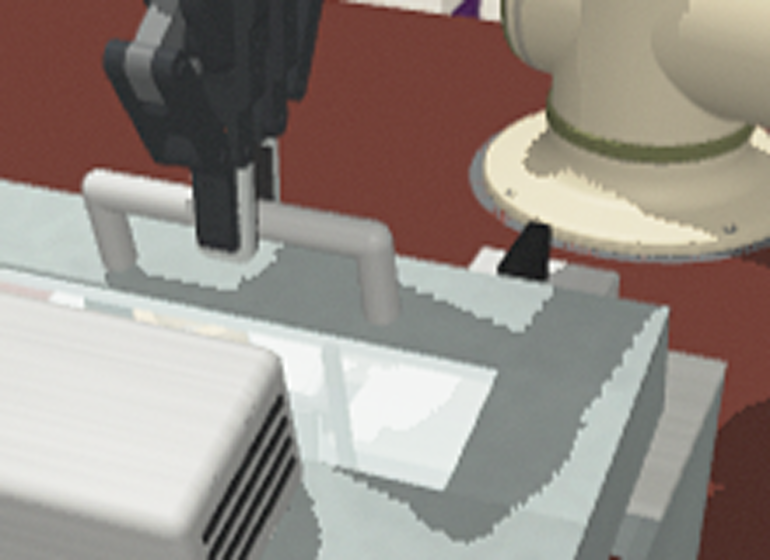

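Emit:
play_rows(
  travel=[
    [0,0,-0.1],
    [0,0,0],
    [0,0,0],
    [0,0,0],
  ],
  rotation=[
    [0,0,0],
    [0,0,0],
    [0,0,0],
    [0,0,0],
  ],
  claw=[2.5,4,5,5],
)

```text
time_s: 6.45
position: [0.5903, -0.0343, 0.2392]
tool_rot: [[0.012, 1.0, -0.02], [0.003, -0.02, -1.0], [-1.0, 0.012, -0.003]]
ft_force: [-0.5, -0.1, -0.1]
grip_width: 0.0504
```

```bash
python3 shot.py 7
```

```text
6.55 [ 0.5903 -0.0344  0.2391] [[ 0.012  1.    -0.02 ]
 [ 0.003 -0.02  -1.   ]
 [-1.     0.012 -0.003]] [-1.3  0.3  0.6] 0.049950891958662626
```

View pics/s7.png

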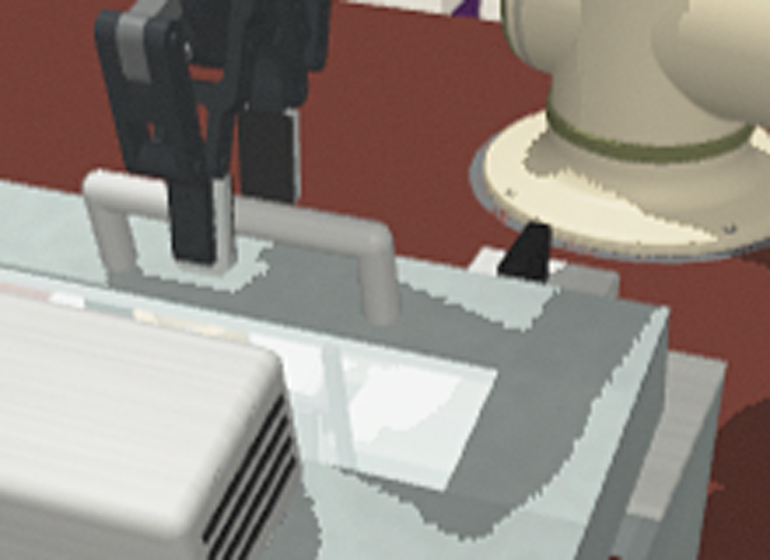

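Emit:
play_rows(
  travel=[
    [0,0,2.5],
    [0,0,3.5],
    [0,0,3.0],
    [-3.0,0,0],
    [-3.5,0,0],
    [-3.5,0,0],
    [-2.5,0,0],
    [-0.7,0,0],
    [0,0,0],
  ],
  rotation=[
    [0,0,0],
    [0,0.012,0],
    [0,0,0],
    [0,0,0],
    [0,0,0],
    [0,0,0],
    [0,0,0],
    [0,0,0],
    [0,0,0],
  ],
  claw=[5,5,5,5,0,0,0,0,0],
)

```text
time_s: 7.3
position: [0.4539, -0.0341, 0.3344]
tool_rot: [[0.006, 1.0, -0.02], [0.001, -0.02, -1.0], [-1.0, 0.006, -0.001]]
ft_force: [0.6, 0.0, 0.0]
grip_width: 0.0
```

```bash
python3 shot.py 8; python3 - <<'E'
from h import *
print((proj("scene",[.457,-.0344,.147])-[180,60])*3.5,(proj("top",[.4575,-.0344,.147])-[195,200])*3)
E
```

```text
7.4 [ 0.4555 -0.0343  0.334 ] [[ 0.006  1.    -0.02 ]
 [ 0.001 -0.02  -1.   ]
 [-1.     0.006 -0.001]] [ 0.1 -0.3  0.2] 2.767771450656546e-06
[367.26199711 294.30933377] [387.1614816  310.76444883]
```

View pics/s8.png

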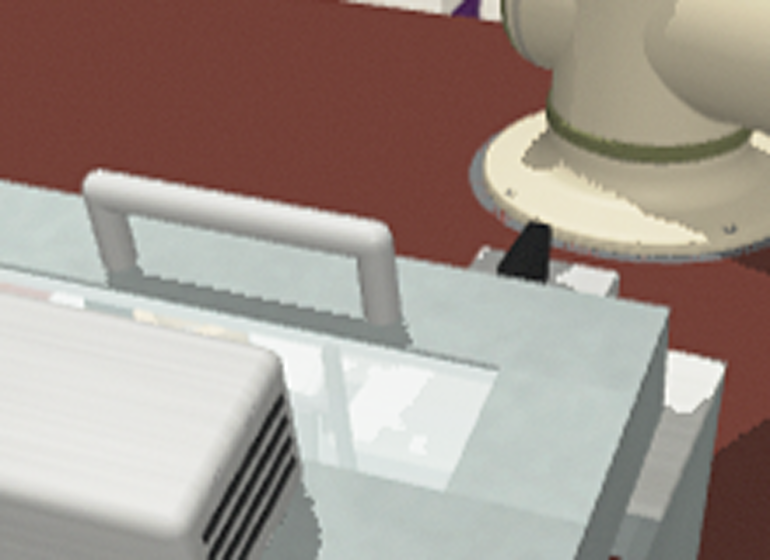

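View pics/t8.png

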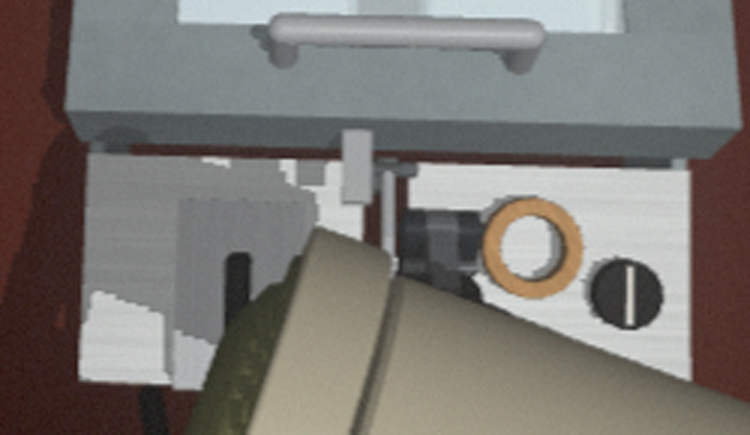

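Emit:
play_rows(
  travel=[
    [0.1,0,-3.5],
    [0.1,0,-3.5],
    [0,0,-3.5],
    [0,0,-3.0],
    [0,0,-2.0],
    [0,0,-1.0],
    [0,0,0],
  ],
  rotation=[
    [0,0,0],
    [0,0,0],
    [0,0,0],
    [0,0,0],
    [0,0,0],
    [0,0,0],
    [0,0,0],
  ],
  claw=[0,0,0,0,0,0,0],
)

```text
time_s: 7.98
position: [0.4656, -0.0351, 0.1603]
tool_rot: [[0.01, 1.0, -0.019], [0.0, -0.019, -1.0], [-1.0, 0.01, -0.001]]
ft_force: [0.7, -0.4, 0.1]
grip_width: 0.0
```

Emit:
play_rows(
  travel=[
    [-0.6,0,0],
    [-0.2,0,0],
    [0,0,-0.5],
    [0,0,-0.7],
  ],
  rotation=[
    [0,0.008,0],
    [0,0,0],
    [0,0,0],
    [0,0,0],
  ],
  claw=[0,0,0,0],
)

```text
time_s: 8.32
position: [0.4605, -0.0358, 0.1492]
tool_rot: [[0.005, 1.0, -0.018], [-0.001, -0.018, -1.0], [-1.0, 0.005, 0.001]]
ft_force: [-0.0, -0.1, -0.8]
grip_width: -0.0
```

Emit:
play_rows(
  travel=[
    [-0.3,0,-0.4],
    [0,0,-0.4],
    [0,0,-0.4],
    [0,0,-0.3],
  ],
  rotation=[
    [0,0,0],
    [0,0,0],
    [0,0,0],
    [0,0,0],
  ],
  claw=[0,0,0,0],
)

```text
time_s: 8.65
position: [0.4571, -0.036, 0.1335]
tool_rot: [[0.006, 1.0, -0.018], [-0.002, -0.018, -1.0], [-1.0, 0.006, 0.002]]
ft_force: [-2.2, -1.0, 2.7]
grip_width: 0.0001
```

Emit:
play_rows(
  travel=[
    [0,0,-0.3],
    [0,0,0],
    [0,0,0],
    [0,0,0],
    [0,0,0],
    [0,0,0],
  ],
  rotation=[
    [0,0,0],
    [0,0,0],
    [0,0,0],
    [0,0,0],
    [0,0,0],
    [0,0,0],
  ],
  claw=[0,0,0,0,0,0],
)

```text
time_s: 9.15
position: [0.4569, -0.036, 0.1303]
tool_rot: [[0.006, 1.0, -0.018], [-0.002, -0.018, -1.0], [-1.0, 0.006, 0.002]]
ft_force: [-0.9, -0.2, 2.8]
grip_width: -0.0002
```

```bash
python3 shot.py 9
```

```text
9.25 [ 0.457  -0.036   0.1302] [[ 0.006  1.    -0.018]
 [-0.002 -0.018 -1.   ]
 [-1.     0.006  0.002]] [-2.4 -0.6  3.3] -0.0002635769641001753
```

View pics/s9.png

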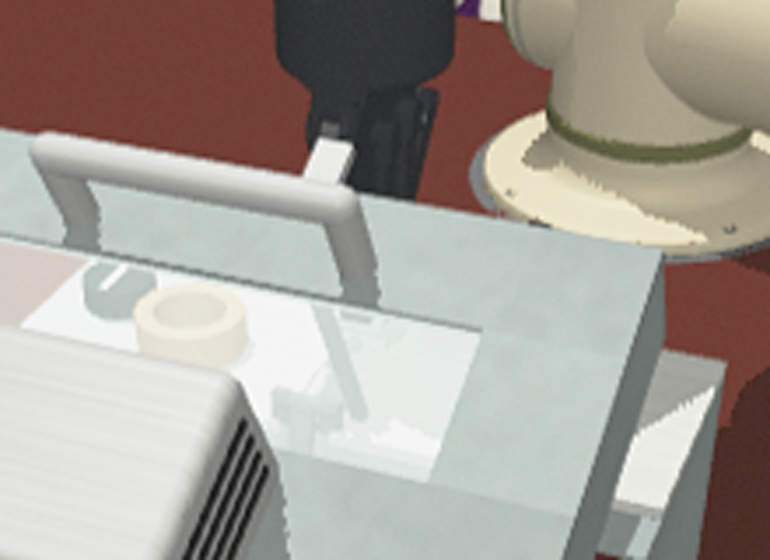

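Emit:
play_rows(
  travel=[
    [0,0,0],
    [0,0,0],
    [0,0,0],
    [0,0,0],
    [0,0,0],
    [0,0,0],
    [0,0,0],
    [0,0,0],
    [0,0,0],
    [0,0,0],
    [0,0,0],
    [0,0,0],
  ],
  rotation=[
    [0,0,0],
    [0,0,0],
    [0,0,0],
    [0,0,0],
    [0,0,0],
    [0,0,0],
    [0,0,0],
    [0,0,0],
    [0,0,0],
    [0,0,0],
    [0,0,0],
    [0,0,0],
  ],
  claw=[0,0,0,0,0,0,0,0,0,0,0,0],
)

```text
time_s: 10.25
position: [0.4569, -0.036, 0.1304]
tool_rot: [[0.006, 1.0, -0.018], [-0.002, -0.018, -1.0], [-1.0, 0.006, 0.002]]
ft_force: [-2.1, 0.9, 3.2]
grip_width: -0.0002
```

```bash
python3 - <<'E'
from h import *
import cv2
cv2.imwrite("pics/s10.png",env.get_image("scene")[:,:,::-1]);cv2.imwrite("pics/t10.png",env.get_image("top")[:,:,::-1])
E
```

```text
(no output)
```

View pics/s10.png

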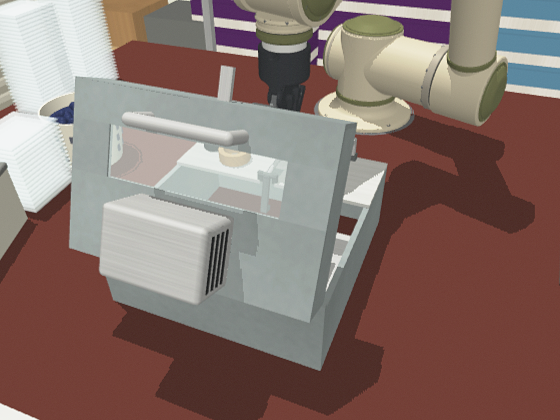

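View pics/t10.png

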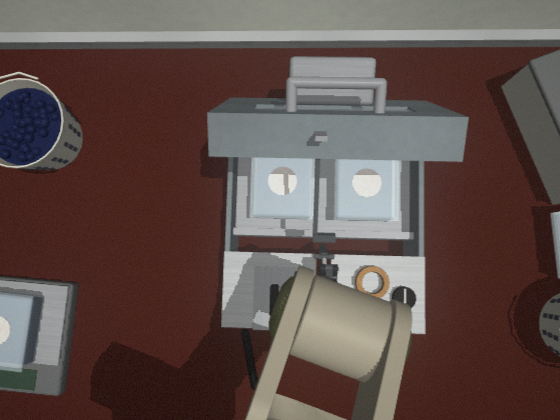

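Hood is nearly or fully open. Now lift off the tab, straight up, then back away.

Emit:
play_rows(
  travel=[
    [0,0,0.7],
    [0,0,1.5],
    [0,0,3],
    [0,0,3],
    [-1,-0.5,3],
    [-2,-2,2],
    [-2,-3,0],
    [-2,-3,0],
    [-1,-3,0],
    [0,-3,0],
    [0,-2,0],
    [0,0,0],
  ],
  rotation=[
    [0,0,0],
    [0,0,0],
    [0,0,0],
    [0,0,0],
    [0,0,0],
    [0,0,0],
    [0,0,0],
    [0,0,0],
    [0,0,0],
    [0,0,0],
    [0,0,0],
    [0,0,0],
  ],
  claw=[0,0,0,0,0,0,0,0,0,0,0,0],
)

```text
time_s: 11.35
position: [0.3736, -0.2064, 0.2742]
tool_rot: [[0.016, 1.0, -0.013], [-0.008, -0.013, -1.0], [-1.0, 0.016, 0.008]]
ft_force: [-0.7, -0.3, -0.4]
grip_width: 0.0002
```

Emit:
play_rows(
  travel=[
    [-1,-3,0],
    [-1,-3,0],
    [0,-3,0],
    [0,-3,0],
    [0,-2,0],
    [0,0,0],
  ],
  rotation=[
    [0,0,0],
    [0,0,0],
    [0,0,0],
    [0,0,0],
    [0,0,0],
    [0,0,0],
  ],
  claw=[0,0,0,0,0,0],
)

```text
time_s: 11.85
position: [0.353, -0.3501, 0.276]
tool_rot: [[0.019, 1.0, -0.012], [-0.009, -0.011, -1.0], [-1.0, 0.019, 0.008]]
ft_force: [-0.8, 0.7, -0.5]
grip_width: 0.0001
```

```bash
python3 - <<'E'
from h import *
import cv2
cv2.imwrite("pics/s11.png",env.get_image("scene")[:,:,::-1]);cv2.imwrite("pics/t11.png",env.get_image("top")[:,:,::-1])
E
```

```text
(no output)
```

View pics/s11.png

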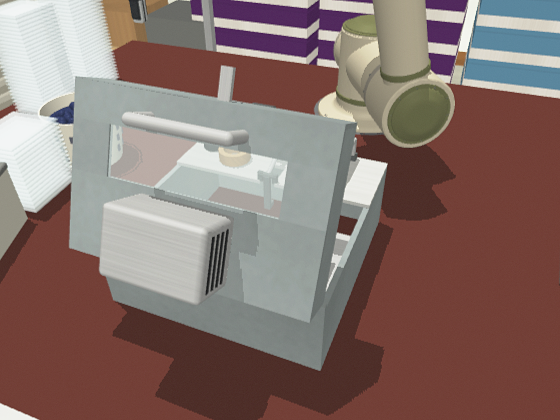

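View pics/t11.png

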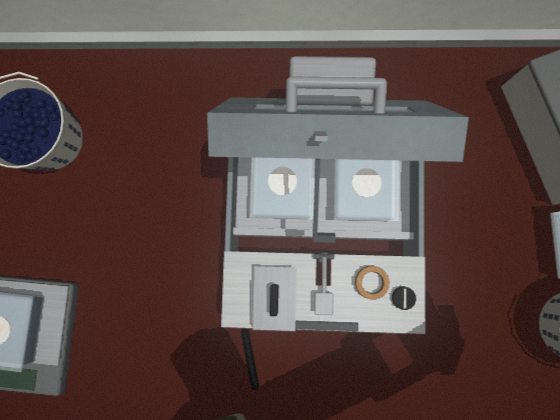

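```bash
python3 - <<'E'
from h import *
for n in("top","scene"): print(n,proj(n,[.7395,-.039,.315]))
print(pix("top",273,299,.19),pix("top",252,266,.16),pix("top",295,266,.16),pix("top",323.5,303,.147))
E
```

```text
top [335.72874483  84.57455304]
scene [177.06795992 128.87169094]
[0.46711258 0.04162614 0.19      ] [0.51365654 0.07547007 0.16      ] [0.51428248 0.0102099  0.16      ] [ 0.45837492 -0.03355718  0.147     ]
```

```bash
python3 -c "
from rig import env
print(env.close_job(), env.observe()['time_s'])"
```

```text
the job is handed in; nothing more can be done
the job is handed in; nothing more can be done
```

The sealer is open and the job is handed in, at about 12 s of the 53 s allowed. I pushed the bolt to its left stop with the shut fingers. I then lifted the hood by its handle to the catch and let go; a picture showed it holding ajar. Last, I pressed the tab about 17 mm down at roughly 3 N, held it while the hood swung up, and moved the arm clear.

**Last checks:**
- **Hood:** it did not move between the last two picture pairs. Its handle is where 1.15 rad (fully open) predicts, within a few pixels in both views.
- **Bolt:** the fin is 75 mm to the left of the tab's centre, so the bolt is fully aside.
- **Forces:** the highest wrist forces I saw were about 16 N at the bolt's stop and 24 N at the catch. They are sampled only at the end of each move.
- **Arm:** it is clear of the sealer, and nothing was knocked off the work surface in view.

**Disagreements:** the two cameras differed by 4–8 mm in x on the fin and handle, but this did not affect the grasp. The bolt travelled only about 67 mm, because it seemed to start some 8 mm to the left of locked.

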